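# Open the pinch-lid junction box

### The arm

A 6-joint arm with a two-finger parallel gripper is mounted at the origin on a cart in front of the work surface, level with it; the furniture and walls round the work are solid. World frame = base frame: x ahead of the robot, y to its left, z up, the work surface at z = 0. Lengths are in mm, angles in rad, forces in N, time in s.
With the tool pointing down it reaches from about 325 to 900 mm from the base axis. Payload 3.5 kg.
Tool frame: the origin (TCP) lies at the very end of the fingers, on their centre line; the grasp point (between the pads) lies 19 mm behind it; z points along the fingers, y is the line along which they close (so a half turn about z gives the same grasp; the last joint's range is limited). The gripper opens to 85 mm and grips with 20 to 120 N. Pads are 22 mm wide; open, the fingers measure 114 mm over their backs; the gripper's body (76 mm by 85 mm) begins 54 mm behind the grasp point. The pads swing forward as they close: fully open they stand 13 mm farther back than shut.
Start: joints at [1.23, 0.276, -0.026, 1.268, 0, 1.467], TCP at [147.235, 607.407, 231.313] pointing down, gripper open.
Joint ranges: [-3.12, 3.12], [-0.85, 1.88], [-1.08, 1.24], [-1.95, 2.15], [-1.57, 1.53], [-3.14, 3.14]. Speed limits (rad/s): [2.57, 2.57, 3.14, 3.14, 3.14, 3.14].

### API

Orientations are given as [roll, pitch, yaw] about the fixed x, y, z axes, in that order (R = Rz(yaw) Ry(pitch) Rx(roll)).
In Python, from station import status, cams, hand_in gives the robot as it stands.
- The arm moves only by the tool apply_moves, never from a script. Its argument "series" is a list of rows, each a list of 7 numbers: the shift along the tool's x, y, z in units of 25 mm (1.0 is 25 mm), then the turn, a rotation vector about the tool's x, y, z in units of 5 degrees (1.0 is 5 degrees), then the closure, from 0 (fully open) to 1 (shut). In form: [[dx, dy, dz, ax, ay, az, gripper], ...]. A call has exactly 10 rows; each row shifts and turns the commanded pose from where the row before left it, along the tool's axes as they then stand; what a row does not reach is not made up. A row lasts 1/12 s, in which the tool goes at most 41.7 mm and 7.16 degrees, less where a joint would pass 70% of its speed; a pose out of reach is approached as far as the arm can. A call is refused whole if a number of a shift passes 1 or a number of a turn 1, either way. A call with a gripper value outside its range is refused whole. The fingers move at their own pace and stop on an object; "grip_force" is the grip in N (left out, the last holds). Time passes only in rows, so rows that do not move let the fingers close, or fill a call up. It gives the time, the measured TCP pose, the force, the opening and the grip force at its end, in the units of the state.
- status.read_state(): the state, without advancing time (a new reading comes with each control period).
- cams.camera(name): name is "scene" or "top"; returns the picture (420x560x3 uint8, red, green, blue); there is no depth.
- cams.camera_params(name): a dict with "fx", "fy", "cx", "cy" (pixels), "R" (3x3) and "t" (3): a world point X has camera coordinates R X + t. Camera axes: x right, y down, z forward; pixel columns grow to the right and rows downward; lengths in mm; the calibration is good to about 2 mm. A picture is of the moment at which its call begins. camera_params takes no time and is no camera call.
- hand_in(): hands the job in; it is judged then, once.
Trained networks look in the newest picture that a camera, given by its name, has taken for a name from the list of things; names that differ only in an ending like _2 or _b are one class to them, and where a whole thing is asked for, a point or a joint stands for the part that bears it (a point fixed in the world has none). Each returns a list of dicts, best first, with "score" (0 to 1); they miss things now and then, are a little off and sometimes report something else, mostly with a low value. They report only what shows in the picture. A call takes as long as a camera call.
- cams.outline_of(camera, thing): "pixels" (420x560 bool, what is visible of it) and "extent" ([centre column, centre row, width, height] in pixels, round what is visible of it).
The state is a dict: "t": time; "q": joint angles; "dq": joint speeds; "tau": joint torques, N m; "tcp_pos": TCP position; "ee_rot": TCP orientation; "wrist_force": force on the tool from outside, world axes, zero at the start; "wrist_torque": the same for the moment, N m; "grip_width": finger opening in mm; "grasp_force": force on a finger pad.
Only numpy, scipy, OpenCV 4.12 (cv2) and the standard library are available. Lean on these libraries where they do the work, as an engineer would, in place of code of your own. Each camera call takes 0.05 s, during which the arm holds its last target. There are 200 camera calls.

### The job

I need to get at the terminals in the junction box whose lid has the orange release buttons. Pinch its two buttons together, lift the lid off while the box stays on the worktop, and set the lid down, without dropping it, right way up and flat in the dark steel tray. Leave the box with the blue buttons alone.

Things in the scene. Friction and masses are not known exactly. Their poses are not given: they have to be found in the camera images.
- lid_orange: White lid, plate 90 x 34 x 4 mm, orange spring button on each long side: 24 mm wide, 18 high, outer faces 50 mm apart, 38 when both are pinched fully in (6 mm each, 5.5 N); that frees the lid to lift straight up. Origin midway between the faces, at their mid-height, 59 mm above the worktop on the box. x: length, y: button to button, z up. 80 g. Pins below it: set down, its origin is 32 mm up.
- box_orange: Loose aluminium junction box, 0.6 kg, under that lid: 90 x 34 mm, 46 mm high, foot flange 100 x 70 mm, black glands at the ends (120 mm over all). Origin: centre of underside; x along its length, z up. It slides, so it centres itself between closing fingers. Barbs of the two buttons hold the lid inside; the lid comes clear after rising 20 mm with both held in.
- tray: Dark steel square tray, fixed, 150 x 150 mm outside, 16 mm high, walls and floor 3 mm thick. Origin at the centre of its underside, z up.
- lid_blue: Lid, same in shape and size, with blue buttons, on a second box of the same shape; to be left alone. Origin and axes as for the lid with the orange buttons.

How it is judged:
By the outcome, as a careful person would: the job done as asked, in the order asked, and still so for the second after the job is handed in, with the robot touching nothing.
It also fails if it takes over 48 s, if anything falls off the work surface, if the arm or the gripper's body presses on something with over 40 N, if the wrist force passes 120 N, or if a joint passes its speed limit or range.

## Working session

There is one attempt and no reset: what is moved stays moved. The work goes in short steps, Python scripts to look and compute and a tool call to move; the robot and the scene stay as the last step left them, time stands still between calls to the robot, and variables do not carry over. Pictures are saved under pics/ and viewed, at most 10 in all, crops included, and the job is handed in when it is done.

Besides the shell and the picture viewer there is one more tool, called after "Call:" as name(argument=value, ...), one argument or row to a line, values as JSON. apply_moves: Moves the arm, as the interface text tells. Its arguments: {"type":"object","properties":{"series":{"type":"array","items":{"type":"array","items":{"type":"number"}}},"grip_force":{"type":"number"}},"required":["series"]}

```bash
mkdir -p pics; cat > h.py <<'E'
import numpy as np,cv2
from station import status,cams,hand_in
def ray(cam,u,v,z):
    p=cams.camera_params(cam);R=np.array(p["R"]);t=np.array(p["t"])
    d=R.T@np.array([(u-p["cx"])/p["fx"],(v-p["cy"])/p["fy"],1]);o=-R.T@t
    return o+d*(z-o[2])/d[2]
def proj(cam,X):
    p=cams.camera_params(cam);c=np.array(p["R"])@np.array(X,float)+np.array(p["t"])
    return p["fx"]*c[0]/c[2]+p["cx"],p["fy"]*c[1]/c[2]+p["cy"]
E
python3 - <<'E'
from h import *
a=[]
for c in("top","scene"):
    im=cams.camera(c); cv2.imwrite(f"pics/{c}0.png",im[:,:,::-1])
    p=cams.camera_params(c);print(c,-np.array(p["R"]).T@np.array(p["t"]),np.round(p["R"],2).tolist(),p["fx"])
    for n in("lid_orange","box_orange","tray","lid_blue"):
        for d in cams.outline_of(c,n)[:2]:
            m=d["pixels"];ys,xs=np.nonzero(m)
            print(c,n,round(d["score"],2),np.round(d["extent"]),m.sum(),cv2.minAreaRect(np.c_[xs,ys].astype(np.int32)))
print(status.read_state())
E
```

```text
top [ 441.43518657   29.67049705 1128.80180362] [[0.02, -1.0, -0.0], [-1.0, -0.02, -0.06], [0.06, 0.0, -1.0]] 475.1093869967068
top lid_orange 0.68 [284. 214.  28.  35.] 650 ((286.3999938964844, 213.80003356933594), (39.35479736328125, 22.360679626464844), 63.43495178222656)
top box_orange 0.73 [286. 212.  43.  47.] 609 ((285.6098327636719, 214.10818481445312), (51.07577133178711, 29.660593032836914), 66.37062072753906)
top tray 0.6 [179. 196.  78.  74.] 4052 ((179.3361053466797, 194.98963928222656), (64.41565704345703, 63.70709228515625), 14.931418418884277)
scene [-174.54709703  490.4661656   584.14278156] [[-0.57, -0.82, -0.01], [-0.43, 0.31, -0.85], [0.7, -0.48, -0.53]] 531.5641196101235
scene lid_orange 0.93 [295. 218.  45.  28.] 731 ((297.2818603515625, 212.6417236328125), (48.30687713623047, 22.291139602661133), 16.389541625976562)
scene box_orange 0.98 [296. 235.  65.  36.] 1431 ((296.14324951171875, 236.153564453125), (61.546321868896484, 33.40723419189453), 6.072457313537598)
scene box_orange 0.39 [295. 216.  44.  28.] 762 ((297.3170166015625, 212.77578735351562), (46.38009
[... 453 characters left out ...]
3037719727), 16.699243545532227)
{'t': 0.5, 'q': array([ 1.22963482e+00,  2.76431874e-01, -2.64477838e-02,  1.26801657e+00,
        6.26943466e-06,  1.46739707e+00]), 'dq': array([-0.00023656, -0.00095954,  0.00161018,  0.0001371 , -0.00190721,
        0.00098945]), 'tau': array([-1.50192886e-04, -4.44993496e+01,  2.95206428e+01,  2.96579128e-03,
       -1.25615124e-04,  1.38152508e-06]), 'tcp_pos': array([147.2013397 , 607.38334438, 231.27092364]), 'ee_rot': array([-3.14149393e+00, -1.65473553e-05,  2.90383040e+00]), 'wrist_force': array([1.03492419, 0.20395822, 0.56988792]), 'wrist_torque': array([ 0.01688374,  0.00876077, -0.00735703]), 'grasp_force': 0.0, 'grip_width': 85.60812946838467}
```

View pics/top0.png

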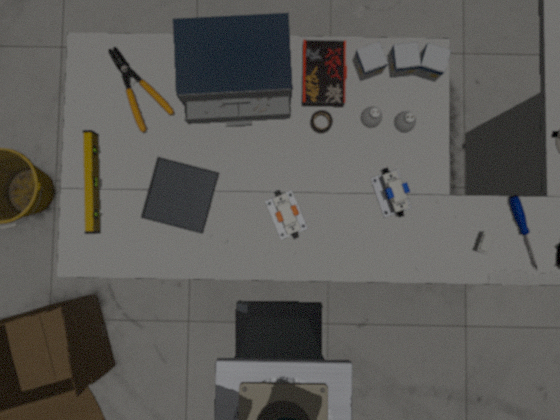

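View pics/scene0.png

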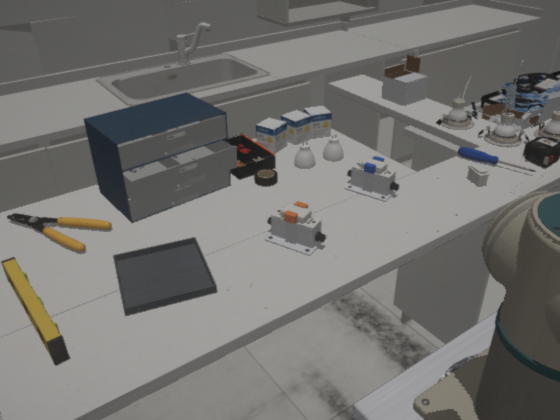

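The pictures agree: orange box near top-view (286,214), blue (392,190), tray (181,195). Now I'll measure the pose precisely.

```bash
cat > m.py <<'E'
from h import *
from scipy.optimize import least_squares
def blobs(im,roi,lo,hi):
    u0,v0,u1,v1=roi;h=cv2.cvtColor(im[v0:v1,u0:u1],cv2.COLOR_RGB2HSV)
    m=cv2.inRange(h,lo,hi)
    n,l,s,c=cv2.connectedComponentsWithStats(m)
    return [(s[i,4],np.round(c[i]+[u0,v0],2)) for i in range(1,n) if s[i,4]>10]
E
python3 - <<'E'
from m import *
ims={c:cv2.imread(f"pics/{c}0.png")[:,:,::-1].copy() for c in("top","scene")}
R={"top":(255,180,320,250),"scene":(255,190,340,260)}
for c in ims: print(c,blobs(ims[c],R[c],(3,120,60),(20,255,255)))
for z in (59,68):
  for s,u in blobs(ims["top"],R["top"],(3,120,60),(20,255,255)): print(z,ray("top",*u,z))
for z in (59,68):
  for s,u in blobs(ims["scene"],R["scene"],(3,120,60),(20,255,255)): print("s",z,ray("scene",*u,z))
out=[]
for c in ims:
    u0,v0,u1,v1=R[c];k=cv2.resize(ims[c][v0:v1,u0:u1],None,fx=6,fy=6,interpolation=cv2.INTER_CUBIC)
    k=np.pad(k,((0,420-k.shape[0]),(0,0),(0,0)));out.append(k[:,:400] if 0 else k)
im=np.hstack(out);im=cv2.resize(im,(800,int(im.shape[0]*800/im.shape[1])));cv2.imwrite("pics/crop1.png",im[:,:,::-1]);print(im.shape)
m=np.array(cams.outline_of("top","tray")[0]["pixels"],np.uint8)
c=cv2.findContours(m,0,2)[0];c=max(c,key=cv2.contourArea);r=cv2.minAreaRect(c);print(r)
print([ray("top",*p,16) for p in cv2.boxPoints(r)],ray("top",*r[0],16))
E
```

```text
top [(np.int32(38), array([294.34, 209.82])), (np.int32(40), array([279. , 216.2]))]
scene [(np.int32(38), array([300.92, 204.18])), (np.int32(117), array([290.03, 216.45]))]
59 [501.44470728 -19.05119555  59.        ]
59 [486.48795349  15.31384751  59.        ]
68 [500.93986079 -18.641311    68.        ]
68 [486.10893478  15.43462675  68.        ]
s 59 [508.45523567 -24.63555622  59.        ]
s 59 [485.95573149  16.91197254  59.        ]
s 68 [496.74980772 -15.80764187  68.        ]
s 68 [474.63590445  25.02783719  68.        ]
(373, 800, 3)
((179.3361053466797, 194.98963928222656), (64.41565704345703, 63.70709228515625), 14.931418418884277)
[array([480.03242776, 340.47750208,  16.        ]), array([626.122343  , 306.49858734,  16.        ]), array([589.03988109, 158.52932513,  16.        ]), array([443.5714406 , 193.58388571,  16.        ])] [534.38505772 249.75558267  16.        ]
```

View pics/crop1.png

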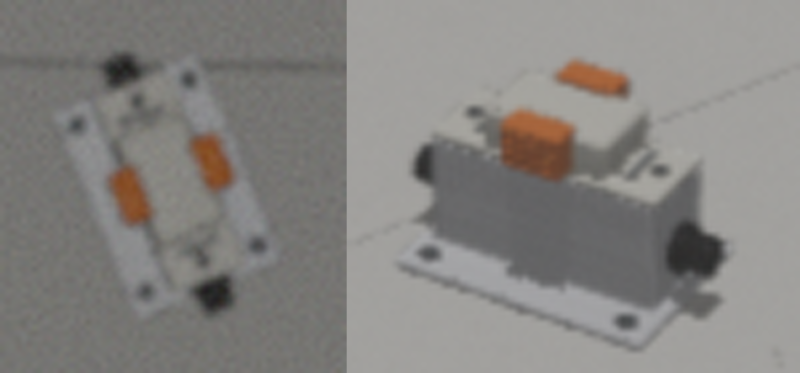

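```bash
python3 - <<'E'
from m import *
w=lambda p,z:ray("top",255+p[0]/5.333,180+p[1]/5.333,z)[:2]
H=[w(p,3) for p in [(78,125),(146,292),(190,78),(258,245)]]
G=[w(p,25) for p in[(122,68),(213,293)]]
B=[w(p,68) for p in[(131,194),(212,162)]]
f=lambda d:np.degrees(np.arctan2(d[1],d[0]))
print("holes c",np.mean(H,0),"dir",f(H[0]-H[1]),f(H[2]-H[3]),"perp",f(H[0]-H[2])-90, f(H[1]-H[3])-90)
print("glands c",np.mean(G,0),f(G[0]-G[1]))
print("btn c",np.mean(B,0),f(B[0]-B[1])-90,np.linalg.norm(B[0]-B[1]))
# scene: model check
c,yaw=np.mean(H,0),np.radians(f(H[0]-H[1]))
for h in[(-1,1),(1,1),(-1,-1),(1,-1)]:pass
s=.1687
sc=lambda p:((p[0]-347)/5.333+255,p[1]/5.333+190)
for p,z in[((429,253),3),((627,321),3)]:print("scene hole",ray("scene",*sc(p),z))
print(H)
print("scene btn",[ray("scene",*sc(p),68) for p in[(541,119),(593,73)]])
E
```

```text
holes c [492.79928983  -3.15325134] dir 23.054611170313784 22.899045394932898 perp 23.74392468038684 23.65306092434932
glands c [493.80961276  -2.2277262 ] 22.84036807421734
btn c [492.72049566  -2.70577732] 22.493703157360173 36.52761274041808
scene hole [518.82072499  39.47533574   3.        ]
scene hole [445.21438687   7.11328565   3.        ]
[array([518.81133207,  37.28927213]), array([445.06107434,   5.90115114]), array([540.62073176, -12.29061944]), array([466.70402115, -43.51280919])]
scene btn [array([484.39130241,  14.98981118,  68.        ]), array([497.92027649, -17.1644292 ,  68.        ])]
```

```bash
cat > plan.py <<'E'
from h import *
from scipy.spatial.transform import Rotation as Ro
# straight-line plan: n rows to target pos, tool-down yaw (deg); turns spread over first k rows
def plan(target,yawdeg,n,k=10):
    s=status.read_state();P=np.array(s["tcp_pos"]);R=Ro.from_euler("xyz",s["ee_rot"])
    T=Ro.from_euler("xyz",[np.pi,0,np.radians(yawdeg)]);rv=(R.inv()*T).as_rotvec()
    d=(np.array(target)-P)/n;print("d",d*n,"rv",np.degrees(rv).round(2), "t",s["t"])
    for i in range(n):
        t=np.degrees(rv)/k/5 if i<k else np.zeros(3)
        print((R.inv().apply(d)/25).round(2).tolist()+t.round(2).tolist())
        R=R*Ro.from_rotvec(np.radians(t*5))
E
python3 -c "
from plan import *
plan([493,-2,200],203.1,30,10)" | head -13
python3 -c "
from plan import *
plan([493,-2,200],203.1,30,10)" | tail -1
```

```text
d [ 345.75579179 -609.40005563  -31.30282445] rv [ -0.     0.   -36.72] t 0.55
[-0.64, -0.68, 0.04, -0.0, 0.0, -0.73]
[-0.59, -0.72, 0.04, -0.0, 0.0, -0.73]
[-0.55, -0.76, 0.04, -0.0, 0.0, -0.73]
[-0.5, -0.79, 0.04, -0.0, 0.0, -0.73]
[-0.45, -0.82, 0.04, -0.0, 0.0, -0.73]
[-0.39, -0.85, 0.04, -0.0, 0.0, -0.73]
[-0.34, -0.87, 0.04, -0.0, 0.0, -0.73]
[-0.28, -0.89, 0.04, -0.0, 0.0, -0.73]
[-0.22, -0.91, 0.04, -0.0, 0.0, -0.73]
[-0.16, -0.92, 0.04, -0.0, 0.0, -0.73]
[-0.11, -0.93, 0.04, 0.0, 0.0, 0.0]
[-0.11, -0.93, 0.04, 0.0, 0.0, 0.0]
[-0.11, -0.93, 0.04, 0.0, 0.0, 0.0]
```

Call:
apply_moves(
  series=[
    [-0.64,-0.68,0.04,0,0,-0.73,0],
    [-0.59,-0.72,0.04,0,0,-0.73,0],
    [-0.55,-0.76,0.04,0,0,-0.73,0],
    [-0.5,-0.79,0.04,0,0,-0.73,0],
    [-0.45,-0.82,0.04,0,0,-0.73,0],
    [-0.39,-0.85,0.04,0,0,-0.73,0],
    [-0.34,-0.87,0.04,0,0,-0.73,0],
    [-0.28,-0.89,0.04,0,0,-0.73,0],
    [-0.22,-0.91,0.04,0,0,-0.73,0],
    [-0.16,-0.92,0.04,0,0,-0.73,0],
  ],
)

```text
t: 1.38
tcp_pos: [262.5, 403.0, 221.5]
ee_rot: [3.141, 0.001, -2.739]
wrist_force: [0.8, -0.2, -0.5]
grip_width: 85.5
grasp_force: 0.0
```

Call:
apply_moves(
  series=[
    [-0.11,-0.93,0.04,0,0,0,0],
    [-0.11,-0.93,0.04,0,0,0,0],
    [-0.11,-0.93,0.04,0,0,0,0],
    [-0.11,-0.93,0.04,0,0,0,0],
    [-0.11,-0.93,0.04,0,0,0,0],
    [-0.11,-0.93,0.04,0,0,0,0],
    [-0.11,-0.93,0.04,0,0,0,0],
    [-0.11,-0.93,0.04,0,0,0,0],
    [-0.11,-0.93,0.04,0,0,0,0],
    [-0.11,-0.93,0.04,0,0,0,0],
  ],
)

```text
t: 2.22
tcp_pos: [378.4, 199.4, 211.6]
ee_rot: [-3.142, 0.001, -2.742]
wrist_force: [0.6, 0.8, 0.1]
grip_width: 85.3
grasp_force: 0.0
```

```bash
python3 -c "
from plan import *
plan([493,-2,120],203.1,10,10)
s=status.read_state();print(s['tcp_pos'],s['ee_rot'],s['q'])"
```

```text
d [ 114.64904088 -201.404124    -91.57392736] rv [-0.    0.05 -0.22] t 2.2167
[-0.11, -0.92, 0.37, -0.0, 0.0, -0.0]
[-0.11, -0.92, 0.37, -0.0, 0.0, -0.0]
[-0.11, -0.92, 0.37, -0.0, 0.0, -0.0]
[-0.11, -0.92, 0.37, -0.0, 0.0, -0.0]
[-0.11, -0.92, 0.37, -0.0, 0.0, -0.0]
[-0.11, -0.92, 0.37, -0.0, 0.0, -0.0]
[-0.11, -0.92, 0.37, -0.0, 0.0, -0.0]
[-0.11, -0.92, 0.37, -0.0, 0.0, -0.0]
[-0.11, -0.92, 0.37, -0.0, 0.0, -0.0]
[-0.11, -0.92, 0.37, -0.0, 0.0, -0.0]
[378.35095912 199.404124   211.57392736] [-3.14151146e+00  8.44749419e-04 -2.74231698e+00] [ 3.33667668e-01 -6.71533020e-02 -4.54325318e-01  1.18277606e+00
 -2.56366455e-05 -6.56079773e-02]
```

Call:
apply_moves(
  series=[
    [-0.11,-0.92,0.37,0,0,0,0],
    [-0.11,-0.92,0.37,0,0,0,0],
    [-0.11,-0.92,0.37,0,0,0,0],
    [-0.11,-0.92,0.37,0,0,0,0],
    [-0.11,-0.92,0.37,0,0,0,0],
    [-0.11,-0.92,0.37,0,0,0,0],
    [-0.11,-0.92,0.37,0,0,0,0],
    [-0.11,-0.92,0.37,0,0,0,0],
    [-0.11,-0.92,0.37,0,0,0,0],
    [-0.11,-0.92,0.37,0,0,0,0],
  ],
)

```text
t: 3.05
tcp_pos: [493.2, -1.9, 118.6]
ee_rot: [-3.141, 0.001, -2.742]
wrist_force: [0.7, 0.7, -1.0]
grip_width: 85.4
grasp_force: 0.0
```

```bash
python3 -c "
from plan import *
plan([493,-2,36],203.1,10,10)
im=cams.camera('scene')[120:270,220:420]
cv2.imwrite('pics/s2.png',cv2.resize(im,None,fx=4,fy=4,interpolation=2)[:,:,::-1])"|head -2
```

```text
d [ -0.20761976  -0.09292834 -82.62836352] rv [-0.02  0.04 -0.23] t 3.05
[0.0, 0.0, 0.33, -0.0, 0.0, -0.0]
```

View pics/s2.png

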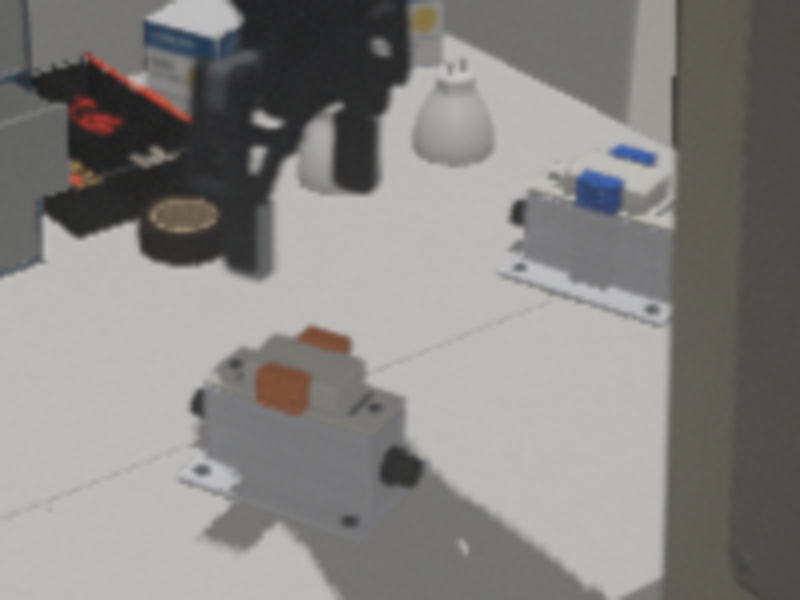

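The fingers (left near crop (250,240), right near (355,160)) straddle the lid centrally, and the blue box is well clear. Next I descend.

Call:
apply_moves(
  series=[
    [0,0,0.33,0,0,0,0],
    [0,0,0.33,0,0,0,0],
    [0,0,0.33,0,0,0,0],
    [0,0,0.33,0,0,0,0],
    [0,0,0.33,0,0,0,0],
    [0,0,0.33,0,0,0,0],
    [0,0,0.33,0,0,0,0],
    [0,0,0.33,0,0,0,0],
    [0,0,0.33,0,0,0,0],
    [0,0,0.33,0,0,0,0],
  ],
  grip_force=30,
)

```text
t: 3.93
tcp_pos: [492.5, -0.7, 35.5]
ee_rot: [-3.142, -0.0, -2.742]
wrist_force: [0.3, -0.8, -0.3]
grip_width: 85.3
grasp_force: 0.0
```

Call:
apply_moves(
  series=[
    [0,0,0,0,0,0,0.3],
    [0,0,0,0,0,0,0.33],
    [0,0,0,0,0,0,0.36],
    [0,0,0,0,0,0,0.38],
    [0,0,0,0,0,0,0.4],
    [0,0,0,0,0,0,0.42],
    [0,0,0,0,0,0,0.44],
    [0,0,0,0,0,0,0.46],
    [0,0,0,0,0,0,0.48],
    [0,0,0,0,0,0,0.5],
  ],
)

```text
t: 4.77
tcp_pos: [493.3, -0.9, 37.0]
ee_rot: [-3.141, 0.001, -2.742]
wrist_force: [0.0, 0.3, 5.3]
grip_width: 42.8
grasp_force: 4.3
```

```bash
python3 -c "
from plan import *
s=status.read_state();print(s)
im=cams.camera('scene')[140:290,200:400]
cv2.imwrite('pics/s3.png',cv2.resize(im,None,fx=4,fy=4,interpolation=2)[:,:,::-1])"
```

```text
{'t': 4.7667, 'q': array([-1.32934007e-01,  2.35549941e-01, -5.38621459e-01,  7.95077294e-01,
       -6.60991530e-05, -5.32294707e-01]), 'dq': array([-4.51169108e-05, -1.28213308e-03,  2.61476127e-04, -6.62604923e-04,
        1.11547985e-03,  4.88826484e-04]), 'tau': array([-1.69662415e-02, -3.27473330e+01,  2.10156244e+01, -2.69985152e-01,
        5.02064789e-02,  7.08872778e-02]), 'tcp_pos': array([493.33525737,  -0.91537532,  37.03087019]), 'ee_rot': array([-3.14075026e+00,  1.29996351e-03, -2.74223146e+00]), 'wrist_force': array([0.03242206, 0.30266403, 5.33481731]), 'wrist_torque': array([0.0345889 , 0.16354683, 0.11411351]), 'grasp_force': 4.308802485466003, 'grip_width': 42.79328583603178}
```

View pics/s3.png

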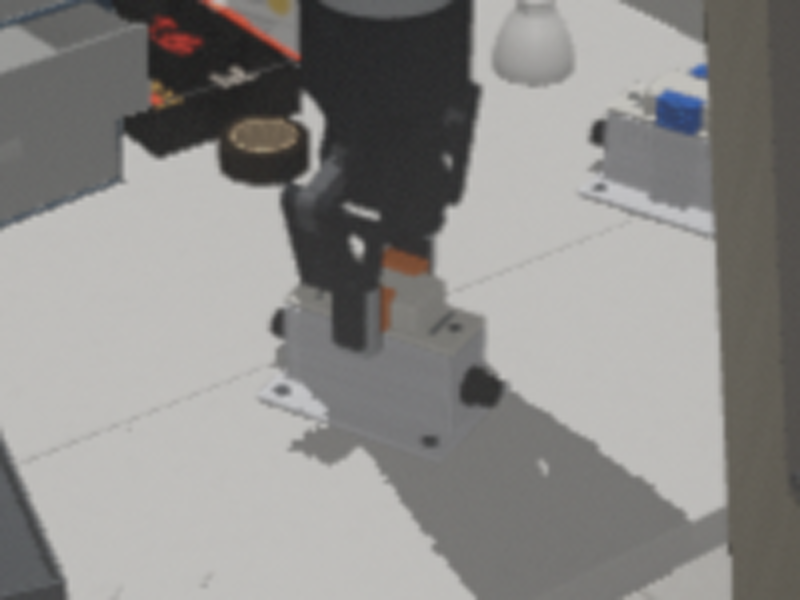

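The pads are on both orange buttons, perhaps 3–4 mm off along the lid's length, which is acceptable. Width is 42.8, so I'll pinch fully.

Call:
apply_moves(
  series=[
    [0,0,0,0,0,0,0.52],
    [0,0,0,0,0,0,0.54],
    [0,0,0,0,0,0,0.56],
    [0,0,0,0,0,0,0.58],
    [0,0,0,0,0,0,0.6],
    [0,0,0,0,0,0,0.65],
    [0,0,0,0,0,0,0.7],
    [0,0,0,0,0,0,0.7],
    [0,0,0,0,0,0,0.7],
    [0,0,0,0,0,0,0.7],
  ],
  grip_force=30,
)

```text
t: 5.65
tcp_pos: [493.3, -0.7, 37.3]
ee_rot: [-3.141, 0.001, -2.742]
wrist_force: [-2.0, -0.0, 7.5]
grip_width: 36.9
grasp_force: 29.8
```

Call:
apply_moves(
  series=[
    [0,0,-0.1,0,0,0,0.7],
    [0,0,-0.1,0,0,0,0.7],
    [0,0,-0.1,0,0,0,0.7],
    [0,0,-0.1,0,0,0,0.7],
    [0,0,-0.1,0,0,0,0.7],
    [0,0,-0.1,0,0,0,0.7],
    [0,0,-0.12,0,0,0,0.7],
    [0,0,-0.12,0,0,0,0.7],
    [0,0,-0.14,0,0,0,0.7],
    [0,0,-0.14,0,0,0,0.7],
  ],
)

```text
t: 6.48
tcp_pos: [492.6, -0.8, 64.7]
ee_rot: [-3.142, 0.0, -2.742]
wrist_force: [-0.2, -0.3, -0.6]
grip_width: 37.2
grasp_force: 30.6
```

Call:
apply_moves(
  series=[
    [0,0,-0.2,0,0,0,0.7],
    [0,0,-0.2,0,0,0,0.7],
    [0,0,-0.2,0,0,0,0.7],
    [0,0,-0.2,0,0,0,0.7],
    [0,0,-0.2,0,0,0,0.7],
    [0,0,-0.2,0,0,0,0.7],
    [0,0,-0.2,0,0,0,0.7],
    [0,0,-0.2,0,0,0,0.7],
    [0,0,-0.2,0,0,0,0.7],
    [0,0,-0.1,0,0,0,0.7],
  ],
)

```text
t: 7.32
tcp_pos: [493.0, -0.8, 112.7]
ee_rot: [-3.141, 0.001, -2.742]
wrist_force: [0.4, 0.2, -0.7]
grip_width: 37.2
grasp_force: 30.6
```

```bash
python3 -c "
from plan import *
im=cams.camera('scene')[120:270,200:400]
cv2.imwrite('pics/s4.png',cv2.resize(im,None,fx=4,fy=4,interpolation=2)[:,:,::-1])
cams.camera('top')
for c in('top','scene'):
  for d in cams.outline_of(c,'tray')[:1]:
    m=d['pixels'].astype(np.uint8);k=max(cv2.findContours(m,0,2)[0],key=cv2.contourArea);r=cv2.minAreaRect(k)
    h=cv2.approxPolyDP(cv2.convexHull(k),4,True)[:,0]
    print(c,d['score'],[ray(c,*p,16)[:2].round(1).tolist() for p in h])
"
```

```text
top 0.59 [[623.6, 302.7], [587.9, 160.1], [446.1, 194.2], [481.2, 338.2]]
scene 0.89 [[581.3, 165.4], [432.4, 203.7], [461.4, 343.1], [619.2, 306.2]]
```

View pics/s4.png

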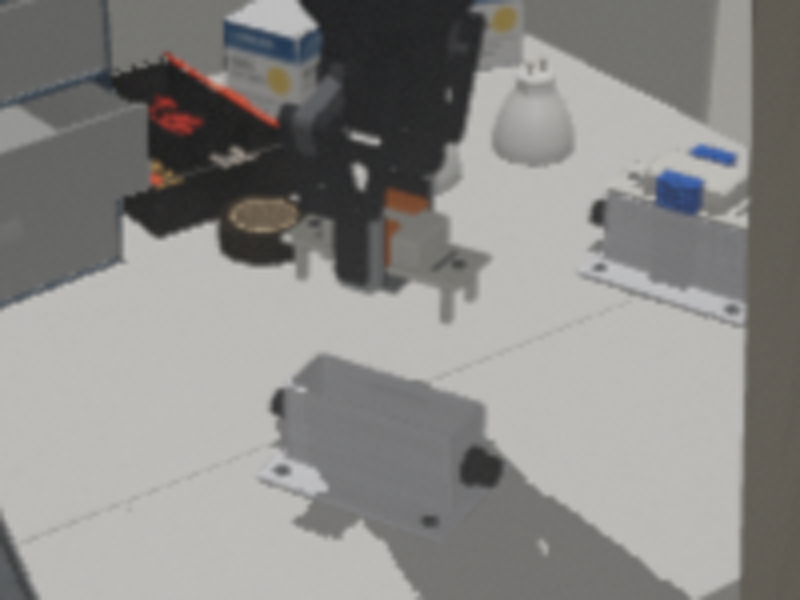

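The lid is free and level (crop (400,245)), and the opened box still stands on the worktop (385,440). Next I carry the lid to the tray.

```bash
python3 -c "
from plan import *
plan([532,251,100],203,20,20)"|head -3
```

```text
d [ 39.51058531 251.77582516 -11.75197048] rv [ 0.   -0.   -0.13] t 7.5167
[-0.27, 0.43, 0.02, 0.0, -0.0, -0.0]
[-0.27, 0.43, 0.02, 0.0, -0.0, -0.0]
```

Call:
apply_moves(
  series=[
    [-0.1,0.16,0,0,0,0,0.7],
    [-0.2,0.32,0,0,0,0,0.7],
    [-0.27,0.43,0.02,0,0,0,0.7],
    [-0.27,0.43,0.02,0,0,0,0.7],
    [-0.27,0.43,0.02,0,0,0,0.7],
    [-0.27,0.43,0.02,0,0,0,0.7],
    [-0.27,0.43,0.02,0,0,0,0.7],
    [-0.27,0.43,0.02,0,0,0,0.7],
    [-0.27,0.43,0.02,0,0,0,0.7],
    [-0.27,0.43,0.02,0,0,0,0.7],
  ],
)

```text
t: 8.35
tcp_pos: [511.2, 114.8, 107.6]
ee_rot: [3.141, -0.0, -2.742]
wrist_force: [-0.7, -0.3, -0.5]
grip_width: 37.4
grasp_force: 30.6
```

Call:
apply_moves(
  series=[
    [-0.27,0.43,0.02,0,0,0,0.7],
    [-0.27,0.43,0.02,0,0,0,0.7],
    [-0.27,0.43,0.02,0,0,0,0.7],
    [-0.27,0.43,0.02,0,0,0,0.7],
    [-0.27,0.43,0.02,0,0,0,0.7],
    [-0.27,0.43,0.02,0,0,0,0.7],
    [-0.27,0.43,0.02,0,0,0,0.7],
    [-0.27,0.43,0.02,0,0,0,0.7],
    [-0.27,0.43,0.02,0,0,0,0.7],
    [-0.27,0.43,0.02,0,0,0,0.7],
  ],
)

```text
t: 9.18
tcp_pos: [531.7, 239.9, 102.7]
ee_rot: [-3.142, -0.0, -2.742]
wrist_force: [0.2, 0.5, -0.9]
grip_width: 36.7
grasp_force: 30.6
```

Call:
apply_moves(
  series=[
    [-0.27,0.43,0.2,0,0,0,0.7],
    [-0.2,0.32,0.3,0,0,0,0.7],
    [0,0,0.36,0,0,0,0.7],
    [0,0,0.36,0,0,0,0.7],
    [0,0,0.36,0,0,0,0.7],
    [0,0,0.36,0,0,0,0.7],
    [0,0,0.3,0,0,0,0.7],
    [0,0,0.2,0,0,0,0.7],
    [0,0,0.15,0,0,0,0.7],
    [0,0,0,0,0,0,0.7],
  ],
)

```text
t: 10.02
tcp_pos: [534.4, 260.0, 37.0]
ee_rot: [3.142, -0.002, -2.743]
wrist_force: [-0.9, -0.5, -0.5]
grip_width: 37.2
grasp_force: 30.6
```

```bash
python3 -c "
from plan import *
print(status.read_state()['tcp_pos'])
im=cams.camera('scene')[180:330,80:280]
cv2.imwrite('pics/s5.png',cv2.resize(im,None,fx=4,fy=4,interpolation=2)[:,:,::-1])
"
```

```text
[534.41806028 260.00335694  37.02702896]
```

View pics/s5.png

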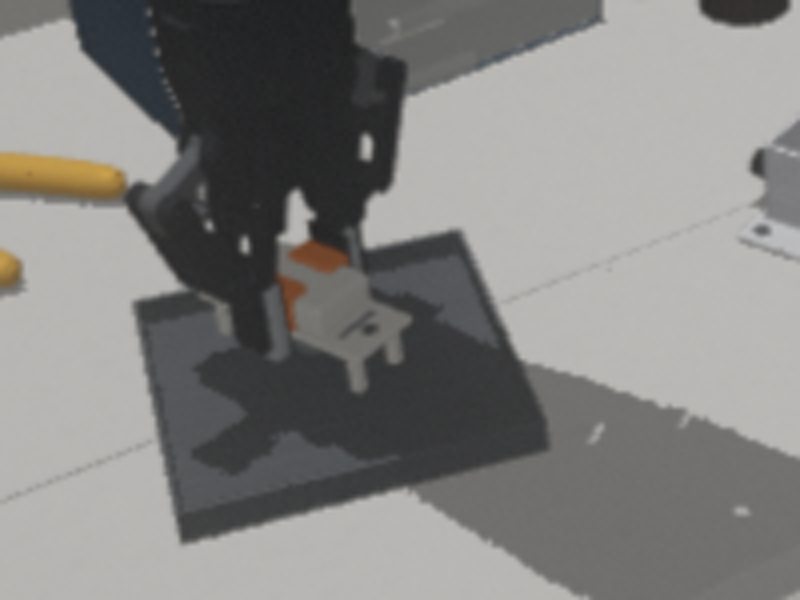

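The lid is level above the tray (crop (340,300)). I'll shift slightly toward the tray centre and lower to about 4 mm above contact.

Call:
apply_moves(
  series=[
    [0.06,-0.07,0,0,0,0,0.7],
    [0.06,-0.07,0,0,0,0,0.7],
    [0.06,-0.07,0,0,0,0,0.7],
    [0.06,-0.07,0.1,0,0,0,0.7],
    [0,0,0.15,0,0,0,0.7],
    [0,0,0.15,0,0,0,0.7],
    [0,0,0.15,0,0,0,0.7],
    [0,0,0.15,0,0,0,0.7],
    [0,0,0.08,0,0,0,0.7],
    [0,0,0,0,0,0,0.7],
  ],
)

```text
t: 10.9
tcp_pos: [531.6, 251.6, 17.7]
ee_rot: [3.141, -0.002, -2.742]
wrist_force: [-0.2, -0.7, -0.5]
grip_width: 37.3
grasp_force: 30.6
```

Call:
apply_moves(
  series=[
    [0,0,0.03,0,0,0,0.7],
    [0,0,0.02,0,0,0,0.7],
    [0,0,0.02,0,0,0,0.7],
    [0,0,0.02,0,0,0,0.7],
    [0,0,0.02,0,0,0,0.7],
    [0,0,0.02,0,0,0,0.7],
    [0,0,0.02,0,0,0,0.7],
    [0,0,0,0,0,0,0.7],
    [0,0,0,0,0,0,0.7],
    [0,0,0,0,0,0,0.7],
  ],
)

```text
t: 11.73
tcp_pos: [532.3, 251.8, 14.8]
ee_rot: [3.142, 0.0, -2.742]
wrist_force: [-0.7, 0.1, -0.7]
grip_width: 37.0
grasp_force: 30.6
```

Call:
apply_moves(
  series=[
    [0,0,0.02,0,0,0,0.7],
    [0,0,0.02,0,0,0,0.7],
    [0,0,0.01,0,0,0,0.7],
    [0,0,0.01,0,0,0,0.7],
    [0,0,0,0,0,0,0.7],
    [0,0,0,0,0,0,0.7],
    [0,0,0,0,0,0,0.7],
    [0,0,0,0,0,0,0.7],
    [0,0,0,0,0,0,0.7],
    [0,0,0,0,0,0,0.7],
  ],
)

```text
t: 12.57
tcp_pos: [532.2, 251.7, 13.4]
ee_rot: [-3.142, -0.0, -2.742]
wrist_force: [-0.6, -0.2, 1.7]
grip_width: 37.4
grasp_force: 30.9
```

Call:
apply_moves(
  series=[
    [0,0,0.01,0,0,0,0.7],
    [0,0,0.01,0,0,0,0.7],
    [0,0,0,0,0,0,0.7],
    [0,0,0,0,0,0,0.7],
    [0,0,0,0,0,0,0.7],
    [0,0,0,0,0,0,0.7],
    [0,0,0,0,0,0,0.7],
    [0,0,0,0,0,0,0.7],
    [0,0,0,0,0,0,0.7],
    [0,0,0,0,0,0,0.7],
  ],
)

```text
t: 13.4
tcp_pos: [532.2, 251.7, 13.3]
ee_rot: [-3.142, 0.0, -2.742]
wrist_force: [-2.2, -0.6, 6.1]
grip_width: 37.5
grasp_force: 31.1
```

Call:
apply_moves(
  series=[
    [0,0,0,0,0,0,0.56],
    [0,0,0.01,0,0,0,0.54],
    [0,0,0.01,0,0,0,0.52],
    [0,0,0.01,0,0,0,0.5],
    [0,0,0.01,0,0,0,0.48],
    [0,0,0.01,0,0,0,0.46],
    [0,0,0.01,0,0,0,0.44],
    [0,0,0.01,0,0,0,0.42],
    [0,0,0.01,0,0,0,0.4],
    [0,0,0,0,0,0,0.38],
  ],
)

```text
t: 14.23
tcp_pos: [531.9, 251.6, 10.3]
ee_rot: [3.142, -0.001, -2.742]
wrist_force: [0.2, -0.1, -0.4]
grip_width: 53.1
grasp_force: 0.0
```

Call:
apply_moves(
  series=[
    [0,0,0,0,0,0,0.34],
    [0,0,0,0,0,0,0.3],
    [0,0,0,0,0,0,0.26],
    [0,0,0,0,0,0,0.22],
    [0,0,0,0,0,0,0.18],
    [0,0,0,0,0,0,0.15],
    [0,0,0,0,0,0,0.15],
    [0,0,0,0,0,0,0.15],
    [0,0,0,0,0,0,0.15],
    [0,0,0,0,0,0,0.15],
  ],
)

```text
t: 15.07
tcp_pos: [532.3, 251.8, 10.8]
ee_rot: [-3.142, 0.0, -2.742]
wrist_force: [0.5, -0.1, 0.4]
grip_width: 72.9
grasp_force: 0.0
```

```bash
python3 -c "
from plan import *
im=cams.camera('scene')[180:330,80:280]
cv2.imwrite('pics/s6.png',cv2.resize(im,None,fx=4,fy=4,interpolation=2)[:,:,::-1])
"
```

```text
(no output)
```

View pics/s6.png

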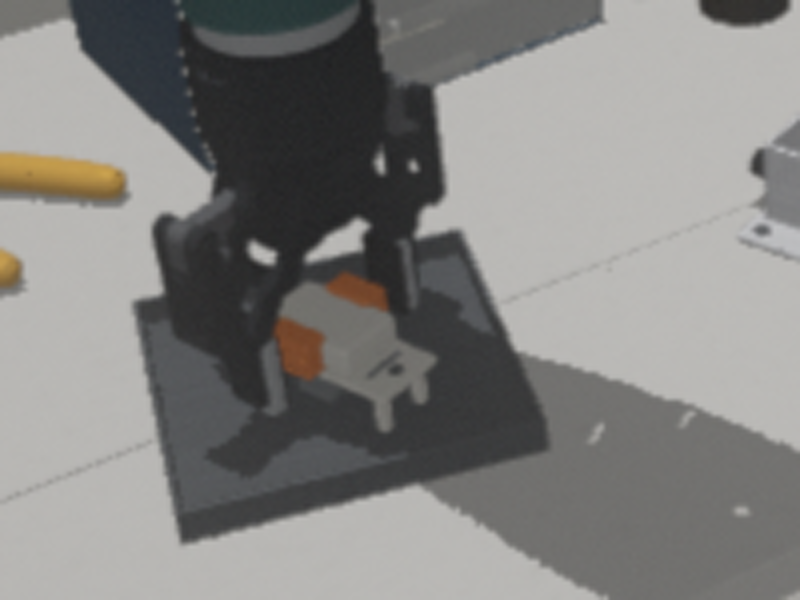

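The lid stands flat on its pins in the tray (crop (345,345)), and the fingers are clear on both sides. I'll retreat straight up.

Call:
apply_moves(
  series=[
    [0,0,-0.1,0,0,0,0.1],
    [0,0,-0.2,0,0,0,0.1],
    [0,0,-0.3,0,0,0,0.1],
    [0,0,-0.5,0,0,0,0.1],
    [0,0,-0.7,0,0,0,0.1],
    [0,0,-0.8,0,0,0,0.1],
    [0,0,-0.8,0,0,0,0.1],
    [0,0,-0.8,0,0,0,0.1],
    [0,0,-0.6,0,0,0,0.1],
    [0,0,0,0,0,0,0.1],
  ],
)

```text
t: 15.95
tcp_pos: [535.5, 252.9, 136.3]
ee_rot: [-3.141, 0.009, -2.742]
wrist_force: [0.7, 1.1, 0.6]
grip_width: 77.0
grasp_force: 0.0
```

```bash
python3 -c "
from plan import *
im=cams.camera('scene')[150:350,80:400]
cv2.imwrite('pics/s7.png',cv2.resize(im,None,fx=2.5,fy=2.5,interpolation=2)[:,:,::-1])
"
```

```text
(no output)
```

View pics/s7.png

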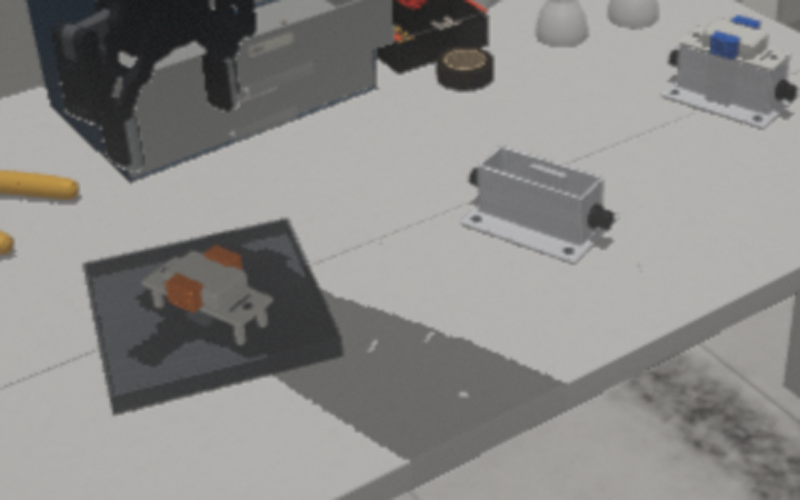

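The lid is flat and upright in the tray (205,290), the open box is on the worktop (540,205), the blue box is untouched, and the arm is clear. I'll hand in.

```bash
python3 -c "
from station import hand_in
print(hand_in())"
```

```text
the job is handed in; nothing more can be done
None
```

The lid with the orange buttons is off and sits right way up and flat in the tray; its box stands open on the worktop, the blue box was left alone, and I handed the job in at about 16 s.

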